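# Park the pestle rest beside the molcajete

## Task

Push the wooden pestle rest, with the pestle lying in it, over the tiles until its long side lies flush along the low dark rail and its end is snug against the rail's end stop on the molcajete's side. Only push it with the fingers: never pick the rest up, and do not touch the pestle. Leave the molcajete, the green jar and the spoon holder where they stand.

Things in the scene. Friction and masses are not known exactly. Their poses are not given: they have to be found in the camera images.
- rest: loose pale wooden pestle rest, a block 104 (its x) x 150 (its y, the long way) x 32 mm high with an open trough (36 mm wide) along its y; origin at the centre of its underside; starts on the tiles between the robot and the rail, up to 20 degrees askew to it; slides when pushed, with the pestle about 0.65 to 0.9 kg
- pestle: loose grey stone pestle, 106 mm long along its y axis, 44 mm thick at both ends, lying on the two edges of the rest's trough, along the rest's y, its top about 67 mm above the tiles; it can slide about 6 mm along the trough either way; origin at its middle, on its axis
- rail: fixed dark wooden rail, 26 mm high, a wide U open to the robot. In its frame: the long front face is the plane x = 0, facing -x (the robot); at each end a stop 18 mm thick reaches forward to x = -110 mm, inner faces at y = +185 and -185 mm. Origin on the tiles at the middle of the front face. The rest pushed home has its origin at x = -52, y = +110 or -110 mm here
- molcajete: grey basalt three-legged mortar, 156 mm across, 95 mm high, standing on a fixed 10 mm cork trivet 170 mm across, outside one end of the rail (its +y or its -y end, this changes); origin at the centre of its underside; it stays put
- jar: empty open green glass jar, 76 mm across, 100 mm high, standing outside the other end of the rail; origin at the centre of its underside; stays put
- spoon_holder: white ceramic spoon holder, a round dish 96 mm across and 18 mm high with a flat tab that reaches 113 mm from its centre along its y, behind the rail; origin at the centre of the dish's underside; stays put
Things that resemble listed ones, but are neither listed nor needed, are in the scene too. Several things look just like the rest: the one meant starts farthest from the robot's base.

How it is judged:
At the end, for the whole second after the job is handed in: The rest is still and flat on the tiles, its long side within 5 mm and 0.04 rad of the rail's face, its end within 6 mm of the stop on the molcajete's side; the pestle lies in its trough; molcajete, jar and spoon holder are within 12 mm of where they stood (x of rest in the frame of rail between -0.057 and -0.047 m and angle between the y axis of rest and the y axis of rail, either way round below 0.04 rad and ((y of molcajete in the frame of rail above 0 m and y of rest in the frame of rail between 0.104 and 0.115 m) or (y of molcajete in the frame of rail below 0 m and y of rest in the frame of rail between -0.115 and -0.104 m)) and height (world z) of rest below 0.004 m and angle between rest's own z axis and vertical below 0.05 rad and distance between pestle and rest below 0.055 m and z of pestle in the frame of rest below 0.052 m and linear speed of rest below 0.01 m/s and distance of each of molcajete, jar, spoon_holder from where it was at the start of the episode below 0.012 m); the robot touches nothing.
It fails at once if the rest is lifted off the tiles (more than 10 mm) or tipped (height (world z) of rest above 0.01 m or angle between rest's own z axis and vertical above 0.15 rad).
It fails at once if the fingers or the arm touch the pestle (contact force between any of the fingers, the arm and pestle above 0.5 N).
It fails at once if the pestle leaves the trough (distance between pestle and rest above 0.065 m or z of pestle in the frame of rest above 0.06 m).
It fails at once if the molcajete, the jar or the spoon holder is moved by more than 20 mm (distance of any of molcajete, jar, spoon_holder from where it was at the start of the episode above 0.02 m).
It also fails if it takes over 51 s, if anything falls off the work surface, if the arm or the gripper's body presses on something with over 40 N, if the wrist force passes 120 N, or if a joint passes its speed limit or range.

## Robot

A 6-joint arm with a two-finger parallel gripper is mounted at the origin on the work surface. World frame = base frame: x ahead of the robot, y to its left, z up, the work surface at z = 0. Lengths are in m, angles in rad, forces in N, time in s.
With the tool pointing down it reaches from about 0.3 to 0.875 m from the base axis. Payload 6.4 kg.
Tool frame: the origin (TCP) lies at the centre of the arm's flange, where the gripper is bolted on; the fingertips stand 173 mm ahead of it and the grasp point (between the pads) lies 155 mm ahead of it; z points along the fingers, y is the line along which they close (so a half turn about z gives the same grasp; the last joint's range is limited). The gripper opens to 85 mm and grips with 20 to 120 N. Pads are 22 mm wide; open, the fingers measure 114 mm over their backs; the gripper's body (76 mm by 85 mm) begins 54 mm behind the grasp point. The pads swing forward as they close: fully open they stand 13 mm farther back than shut.
Start: joints at [-1.347, 0.181, 1.607, -0, 1.354, -0.206], TCP at [0.24, -0.523, 0.405] pointing down, gripper open.
Joint ranges: [-2.99, 2.99], [-0.89, 2.07], [0.3, 2.58], [-1.14, 4.28], [0, 2.63], [-3.12, 3.12]. Speed limits (rad/s): [2.57, 2.57, 3.01, 3.14, 3.14, 3.14].

## Interface

Orientations are given as [roll, pitch, yaw] about the fixed x, y, z axes, in that order (R = Rz(yaw) Ry(pitch) Rx(roll)).
In Python, from bench import manip gives the robot as it stands. The module is installed in compiled form; this text tells all that it offers.
- The arm moves only by the tool play_rows, never from a script. Its argument "deltas" is a list that holds one entry, the list of rows, each a list of 5 numbers: the shift along the world's x, y, z each as a share of 0.15 m, from -1 to 1, then the turn about the world's z as a share of 90 degrees, from -1 to 1, then the opening, from -1 (shut) to 1 (fully open). A call has 1 to 5 rows; each row is the pose to reach, as a shift and turn from the pose commanded when the call began; what a row does not reach only later rows make up. A row lasts 1/8 s, in which the tool goes at most 62.5 mm and 10.7 degrees, less where a joint would pass 70% of its speed; a pose out of reach is approached as far as the arm can. A call with a number of a shift or a turn outside -1 to 1 is refused whole. A call with a gripper value outside its range is refused whole. The fingers move at their own pace and stop on an object; "force" is the grip in N (left out, the last holds). Time passes only in rows, so rows that repeat a pose let the fingers close. It gives the time, the measured TCP pose, the force, the opening and the grip force at its end, in the units of the state.
- manip.observe(): the state, without advancing time (a new reading comes with each control period).
- manip.capture(name): name is "scene" or "side" or "wrist"; returns a dict with "color" (384x512x3 uint8, red, green, blue), "K" (3x3 intrinsics, pixels), "dist_coeffs" ([k1, k2, p1, p2, k3] as OpenCV has them; the pictures are not rectified), "R" (3x3) and "t" (3): a world point X has camera coordinates R X + t; the wrist camera has in their place "mount" (4x4, takes a point from camera to tool coordinates, whose origin is the TCP and whose axes are the flange's). Camera axes: x right, y down, z forward; pixel columns grow to the right and rows downward; lengths in m; the calibration is good to about 2 mm. A picture is of the moment at which its call begins: read the wrist's pose just before it. There is no depth.
- manip.hand_in(): hands the job in; it is judged then, once.
The state is a dict: "clock": time; "q": joint angles; "qd": joint speeds; "tau": joint torques, N m; "eef_pos": TCP position; "eef_rot": TCP orientation; "ft_force": force on the tool from outside, world axes, zero at the start; "wrist_torque": the same for the moment, N m; "finger_gap": opening from 0.0 (shut) to 1.0 (fully open); "finger_force": force on a finger pad.
Only numpy, scipy, OpenCV 4.12 (cv2) and the standard library are available. Lean on these libraries where they do the work, as an engineer would, in place of code of your own. Each camera call takes 0.05 s, during which the arm holds its last target. There are 200 camera calls.

## Working session

There is one attempt and no reset: what is moved stays moved. The work goes in short steps, Python scripts to look and compute and a tool call to move; the robot and the scene stay as the last step left them, time stands still between calls to the robot, and variables do not carry over. Pictures are saved under pics/ and viewed, at most 10 in all, crops included, and the job is handed in when it is done.

Besides the shell and the picture viewer there is one more tool, called after "Call:" as name(argument=value, ...), one argument or row to a line, values as JSON. play_rows: Moves the arm, as the interface text tells. Shift numbers are shares of 0.15 m and turn numbers shares of 90 degrees, none past 1 either way. Its arguments: {"type":"object","properties":{"deltas":{"type":"array","items":{"type":"array","items":{"type":"array","items":{"type":"number"}}}},"force":{"type":"number"}},"required":["deltas"]}

```bash
mkdir -p pics; cat > h.py <<'E'
import numpy as np, cv2, pickle
from bench import manip
def snap(n,f):
    c=manip.capture(n); pickle.dump(c,open(f+'.pkl','wb')); cv2.imwrite('pics/'+f+'.png',c['color'][:,:,::-1]); return c
def ray(c,pts,z):
    p=cv2.undistortPoints(np.array(pts,float).reshape(-1,1,2),np.array(c['K']),np.array(c['dist_coeffs'])).reshape(-1,2)
    R=np.array(c['R']);t=np.array(c['t']);o=-R.T@t
    d=np.c_[p,np.ones(len(p))]@R
    return o+d*((np.array(z)-o[2])/d[:,2])[:,None]
def proj(c,X):
    return cv2.projectPoints(np.array(X,float).reshape(-1,1,3),cv2.Rodrigues(np.array(c['R']))[0],np.array(c['t'],float),np.array(c['K']),np.array(c['dist_coeffs']))[0].reshape(-1,2)
E
python3 - <<'E'
from h import *
a=snap('scene','s0');b=snap('side','d0')
for c in (a,b): print(c['K'][0],-np.array(c['R']).T@c['t'])
cv2.imwrite('pics/both.png',np.hstack([a['color'],b['color']])[:,:,::-1][:, :])
im=cv2.imread('pics/s0.png');cv2.imwrite('pics/s0b.png',cv2.resize(im,(800,600),interpolation=2))
im=cv2.imread('pics/d0.png');cv2.imwrite('pics/d0b.png',cv2.resize(im,(800,600),interpolation=2))
E
```

```text
[392.98477696   0.         251.74259255] [ 1.00524325 -0.31480013  0.76284992]
[435.85470289   0.         254.88532876] [0.44690651 0.88623362 0.7208186 ]
```

View pics/s0b.png

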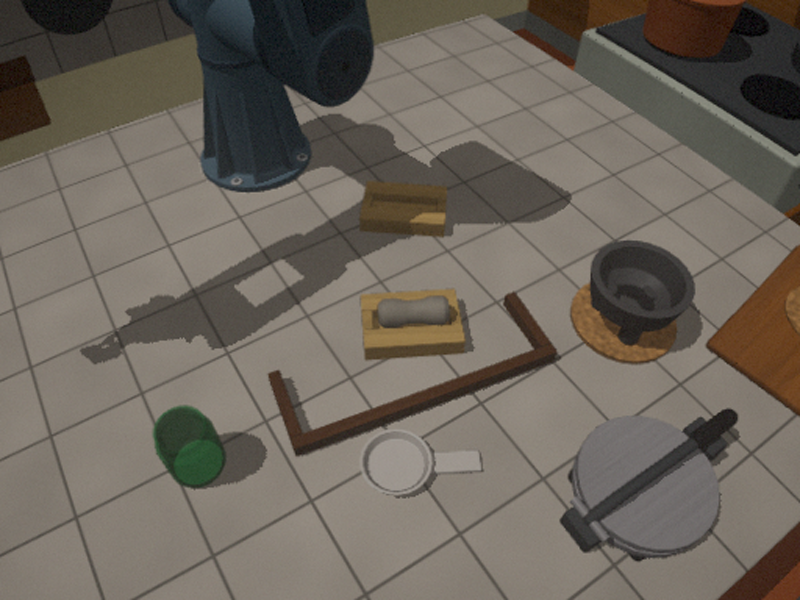

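View pics/d0b.png

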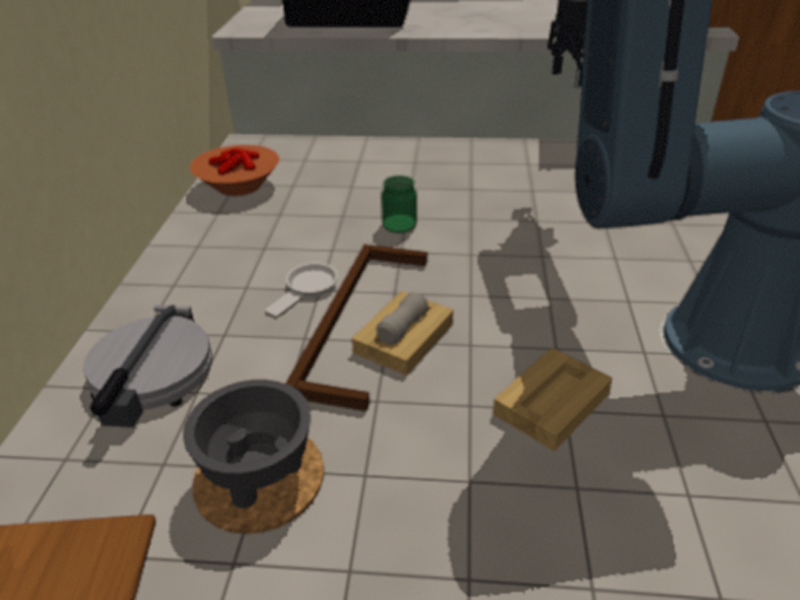

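The scene picture (800x600) has two candidates for the rest: the one holding the pestle at (413,323), and an empty lookalike at (404,208), nearer the base. I choose the one with the pestle, which is farther away. The rail runs from (300,448) to (553,352). The molcajete at (640,290) is beyond the right end (world +y) and the jar is at (190,445). I'll check the choice in a close crop.

```bash
python3 - <<'E'
import cv2
im=cv2.imread('pics/s0.png')[180:295,165:365];cv2.imwrite('pics/c1.png',cv2.resize(im,None,fx=4,fy=4,interpolation=2))
im=cv2.imread('pics/d0.png')[150:270,170:310];cv2.imwrite('pics/c2.png',cv2.resize(im,None,fx=5,fy=5,interpolation=2))
E
```

```text
(no output)
```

View pics/c1.png

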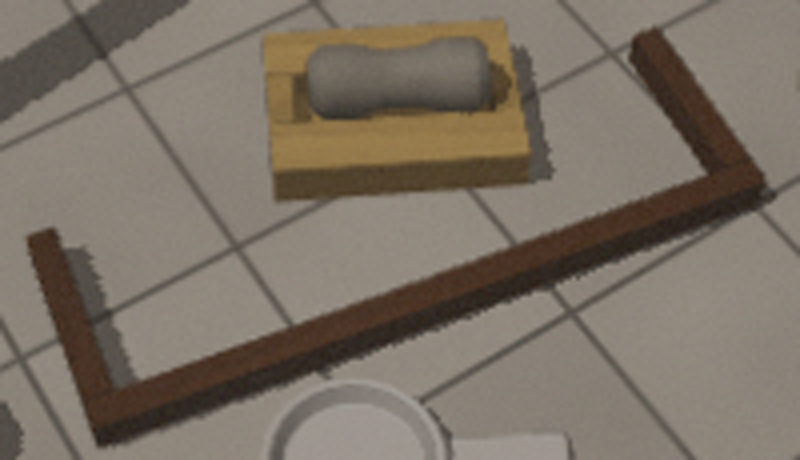

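View pics/c2.png

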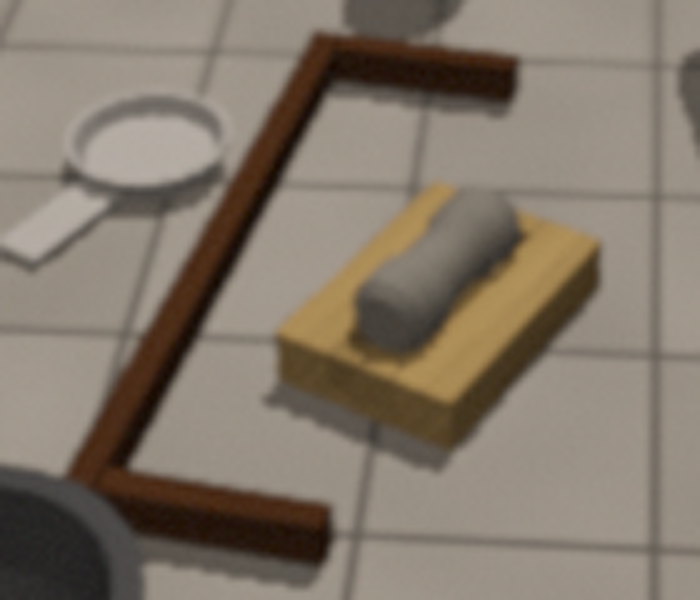

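Crops: rest top corners are in c1 at (264,38), (504,20), (530,155) and (275,170), and in c2 at (282,340), (452,405), (600,240) and (440,185). The pestle is in the trough, so the choice holds. The rail's inner top corners are in c1 at (715,172) and (112,398).

```bash
cat >> h.py <<'E'
def fitrect(P,L,W):  # P ordered; returns centre, and direction of long side
    c=P.mean(0)[:2]; return c
E
python3 - <<'E'
from h import *
a=pickle.load(open('s0.pkl','rb'));b=pickle.load(open('d0.pkl','rb'))
A=lambda p:(np.array(p,float)+.5)/4-.5+[165,180]
B=lambda p:(np.array(p,float)+.5)/5-.5+[170,150]
for c,f,r,l in ((a,A,[(264,38),(504,20),(530,155),(275,170)],[(112,398),(715,172),(57,230),(632,45)]),
              (b,B,[(440,185),(600,240),(452,405),(282,340)],[(330,72),(122,470),(517,60),(330,508)])):
    P=ray(c,f(r),.032)[:,:2];Q=ray(c,f(l),.026)[:,:2]
    print(P.round(4).tolist(),P.mean(0).round(4),[np.linalg.norm(P[i]-P[i-1]).round(4) for i in range(4)])
    for i in range(4):
        d=P[i]-P[i-1];print(np.degrees(np.arctan2(d[1],d[0])).round(1),end=' ')
    d=Q[1]-Q[0];print('\nrail',Q.round(4).tolist(),np.linalg.norm(d),'yaw of y',np.degrees(np.arctan2(d[1],d[0])),Q[:2].mean(0))
# rest of scene
S=lambda p:(np.array(p,float)+.5)/1.5625-.5
print('mol trivet',ray(a,S([(625,322)]),.01),'mol rim',ray(a,S([(641,285)]),.1),'jar',ray(a,S([(200,463)]),0.01),'decoy',ray(a,S([(363,182),(447,187),(445,212),(361,206)]),.032).round(3).tolist(),'spoon',ray(a,S([(397,462)]),.018))
s=manip.observe();print(s)
E
```

```text
[[0.4574, -0.0198], [0.5231, 0.1132], [0.6147, 0.0653], [0.5459, -0.0646]] [0.5353 0.0235] [np.float64(0.0992), np.float64(0.1484), np.float64(0.1033), np.float64(0.147)]
153.2 63.7 -27.6 -117.9 
rail [[0.6223, -0.2088], [0.6786, 0.1524], [0.513, -0.1872], [0.5776, 0.172]] 0.36552158921810984 yaw of y 81.1361601170782 [ 0.6504561  -0.02819826]
[[0.5409, -0.0627], [0.4536, -0.0189], [0.5201, 0.1142], [0.6076, 0.0717]] [0.5306 0.0261] [np.float64(0.1501), np.float64(0.0976), np.float64(0.1488), np.float64(0.0972)]
-116.4 153.3 63.4 -25.9 
rail [[0.6159, -0.1802], [0.6697, 0.162], [0.507, -0.1992], [0.5703, 0.1805]] 0.3464412751659664 yaw of y 81.0687808163101 [ 0.64276789 -0.00909456]
mol trivet [[0.70863356 0.31617037 0.01      ]] mol rim [[0.70775616 0.31261126 0.1       ]] jar [[ 0.57849658 -0.3397481   0.01      ]] decoy [[0.221, 0.124, 0.032], [0.314, 0.249, 0.032], [0.368, 0.205, 0.032], [0.277, 0.087, 0.032]] spoon [[ 0.71749741 -0.11851595  0.018     ]]
{'clock': 0.1, 'q': array([-1.34728392e+00,  1.81485703e-01,  1.60789401e+00, -1.12526270e-05,
        1.35380058e+00, -2.06272321e-01]), 'qd': array([-0.00162801, -0.00209172, -0.00081197,  0.00130745,  0.00119326,
        0.00029186]), 'tau': array([ 9.29281632e-04, -4.45872581e+01, -3.52238560e+01, -9.41745293e-05,
        4.21539880e-03, -2.50596344e-06]), 'eef_pos': array([ 0.23956686, -0.52247268,  0.40387013]), 'eef_rot': array([-3.14003642e+00, -3.14415637e-04,  4.29786913e-01]), 'ft_force': array([-0.569808  , -0.44264775,  0.32543653]), 'wrist_torque': array([0.03231877, 0.00456841, 0.05634835]), 'finger_force': 0.0, 'finger_gap': 0.9980459853416804}
```

```bash
cat >> h.py <<'E'
from scipy.optimize import least_squares
def place(p,pts):
    x,y,w=p;pts=np.array(pts,float);c,s=np.cos(w),np.sin(w)
    return np.c_[x+c*pts[:,0]-s*pts[:,1],y+s*pts[:,0]+c*pts[:,1],pts[:,2]]
def fit(obs,p0): # obs: list of (cam, pixels, body points)
    f=lambda p:np.concatenate([(proj(c,place(p,m))-np.array(px)).ravel() for c,px,m in obs])
    r=least_squares(f,p0,loss='soft_l1');return r.x,r.fun.reshape(-1,2)
REST=[(-.052,-.075,.032),(-.052,.075,.032),(.052,.075,.032),(.052,-.075,.032)]
RAIL=[(0,-.185,.026),(0,.185,.026),(-.11,-.185,.026),(-.11,.185,.026)]
def inrail(p,r):
    c,s=np.cos(r[2]),np.sin(r[2]);d=np.array(p[:2])-r[:2]
    return np.array([c*d[0]+s*d[1],-s*d[0]+c*d[1],np.degrees(p[2]-r[2])])
def draw(im,c,p,pts,close=True):
    q=(proj(c,place(p,pts))*8).astype(np.int32) 
    cv2.polylines(im,[q],close,(0,255,0),1,cv2.LINE_AA,3)
E
python3 - <<'E'
from h import *
a=pickle.load(open('s0.pkl','rb'));b=pickle.load(open('d0.pkl','rb'))
A=lambda p:(np.array(p,float)+.5)/4-.5+[165,180]
B=lambda p:(np.array(p,float)+.5)/5-.5+[170,150]
r,e=fit([(a,A([(264,38),(504,20),(530,155),(275,170)]),REST),(b,B([(600,240),(452,405),(282,340),(440,185)]),[REST[i] for i in (0,1,2,3)])],[.53,.025,-.46])
print(r,e.round(1).tolist())
l,e=fit([(a,A([(112,398),(715,172),(57,230),(632,45)]),RAIL),(b,B([(330,72),(122,470),(517,60),(330,508)]),RAIL)],[.647,-.019,-.155])
print(l,e.round(1).tolist());print(inrail(r,l))
U=[(-.11,.185,.026),(0,.185,.026),(0,-.185,.026),(-.11,-.185,.026),(-.11,-.203,.026),(.018,-.203,.026),(.018,.203,.026),(-.11,.203,.026)]
x=[]
for c,n,(y0,x0) in ((a,'s0',(170,160)),(b,'d0',(150,160))):
    im=cv2.resize(cv2.imread(f'pics/{n}.png'),None,fx=1)
    K=c['K'].copy();c=dict(c);S=np.array([[4,0,1.5-4*x0],[0,4,1.5-4*y0],[0,0,1.]])
    im=cv2.warpAffine(im,S[:2],(800,560),flags=2);
    c['K']=S@K;draw(im,c,r,REST);draw(im,c,l,U);x.append(cv2.resize(im[:,:800],(600,420)))
cv2.imwrite('pics/ov.png',cv2.resize(np.vstack(x),(430,600)) if 0 else np.hstack([i[:, :]for i in [cv2.resize(k,(400,280)) for k in x]]) if 0 else cv2.resize(np.vstack(x),(428*1,600)))
cv2.imwrite('pics/ov1.png',x[0]);cv2.imwrite('pics/ov2.png',x[1])
E
```

```text
[ 0.53300935  0.02459232 -0.47131668] [[-0.6, -1.5], [0.0, -0.9], [0.5, -0.8], [-0.6, 0.1], [0.4, 0.1], [-0.3, 0.2], [-2.1, -1.1], [-1.5, -0.7]]
[ 0.64951756 -0.02446055 -0.16175451] [[0.2, -1.3], [2.1, -0.9], [-1.2, -0.2], [-0.5, -2.4], [-0.2, -4.9], [-3.8, -1.3], [-1.6, 1.8], [0.1, -1.5]]
[ -0.1228873    0.02964889 -17.73660594]Traceback (most recent call last):
  File "<stdin>", line 12, in <module>
cv2.error: OpenCV(4.12.0) /io/opencv/modules/imgproc/src/resize.cpp:4211: error: (-215:Assertion failed) inv_scale_y > 0 in function 'resize'
```

```bash
python3 - <<'E'
from h import *
a=pickle.load(open('s0.pkl','rb'));b=pickle.load(open('d0.pkl','rb'))
A=lambda p:(np.array(p,float)+.5)/4-.5+[165,180]
B=lambda p:(np.array(p,float)+.5)/5-.5+[170,150]
r=np.array([ 0.53300935,0.02459232,-0.47131668])
l,e=fit([(a,A([(112,398),(715,172),(57,230),(632,45)]),RAIL),(b,B([(335,50),(122,470),(515,68),(330,508)]),RAIL)],[.647,-.019,-.155])
print(l,e.round(1).tolist());print(inrail(r,l))
U=[(-.11,.185,.026),(0,.185,.026),(0,-.185,.026),(-.11,-.185,.026),(-.11,-.203,.026),(.018,-.203,.026),(.018,.203,.026),(-.11,.203,.026)]
x=[]
for c,n,(y0,x0) in ((a,'s0',(180,160)),(b,'d0',(150,160))):
    im=cv2.imread(f'pics/{n}.png');im=im[y0:y0+120,x0:x0+200];im=cv2.resize(im,None,fx=4,fy=4,interpolation=2)
    for p,m in ((r,REST),(l,U)):
        q=((proj(c,place(p,m))-[x0,y0]+.5)*4-.5);cv2.polylines(im,[(q*8).astype(np.int32)],True,(0,255,0),1,cv2.LINE_AA,3)
    x.append(im[:,:, :])
cv2.imwrite('pics/ov.png',cv2.resize(np.vstack(x),(500,600),interpolation=3))
E
```

```text
[ 0.64910367 -0.02448342 -0.16404225] [[0.0, -1.7], [2.0, -0.9], [-1.2, -0.5], [-0.5, -2.4], [-0.9, -0.5], [-3.7, -1.4], [-1.0, 0.2], [0.0, -1.4]]
[ -0.12255022   0.02945783 -17.60552773]
```

View pics/ov.png

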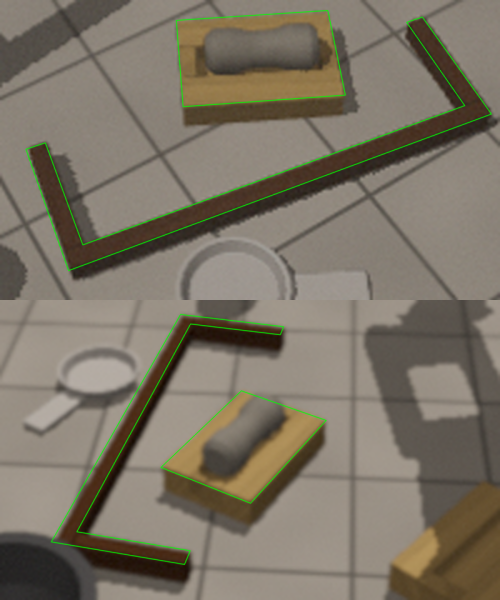

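The overlay fits the edges to 2–3 mm. Rail origin is (0.649, −0.024) with yaw −9.4°. Rest centre is (0.533, 0.025) with yaw −27°. I'll move behind the near long face.

Call:
play_rows(
  deltas=[
    [[0.2,0.33,0,-0.11,1],[0.4,0.67,0,-0.22,1],[0.5,1,0,-0.33,1],[0.5,1,0,-0.35,1]],
  ],
)

```text
clock: 0.6
eef_pos: [0.3155, -0.3697, 0.4042]
eef_rot: [-3.14, 0.0, -0.118]
ft_force: [-0.3, -0.9, 0.4]
finger_gap: 0.998
finger_force: 0.0
```

Call:
play_rows(
  deltas=[
    [[0.2,0.33,0,-0.11,1],[0.4,0.67,0,-0.22,1],[0.45,1,0,-0.22,1],[0.45,1,0,-0.22,1]],
  ],
)

```text
clock: 1.1
eef_pos: [0.3825, -0.2206, 0.4044]
eef_rot: [-3.141, 0.001, -0.461]
ft_force: [0.3, -0.5, 1.2]
finger_gap: 1.002
finger_force: 0.0
```

Call:
play_rows(
  deltas=[
    [[0.2,0.33,0,0,1],[0.4,0.67,0,0,1],[0.44,1,0,0,1],[0.44,1,0,0,1]],
  ],
)

```text
clock: 1.6
eef_pos: [0.4487, -0.0715, 0.4045]
eef_rot: [-3.142, 0.0, -0.461]
ft_force: [-0.2, -0.6, 0.7]
finger_gap: 0.997
finger_force: 0.0
```

Call:
play_rows(
  deltas=[
    [[0,0.33,-0.2,0,1],[0,0.67,-0.4,0,1],[0,0.93,-0.6,0,1],[0,0.93,-0.8,0,1],[0,0.93,-0.8,0,1]],
  ],
)

```text
clock: 2.22
eef_pos: [0.4476, 0.0655, 0.2826]
eef_rot: [3.139, 0.004, -0.466]
ft_force: [0.4, -0.7, -0.9]
finger_gap: 0.998
finger_force: 0.0
```

Call:
play_rows(
  deltas=[
    [[0,0,-0.25,0,1],[0,0,-0.5,0,1],[0,0,-0.65,0,1],[0,0,-0.71,0,1],[0,0,-0.71,0,1]],
  ],
)

```text
clock: 2.85
eef_pos: [0.4489, 0.0658, 0.1788]
eef_rot: [-3.142, -0.001, -0.467]
ft_force: [0.3, -0.2, 0.4]
finger_gap: 0.998
finger_force: 0.0
```

```bash
python3 - <<'E'
from h import *
print({k:np.round(v,3) for k,v in manip.observe().items() if k in('eef_pos','ft_force')})
snap('side','d1');im=cv2.imread('pics/d1.png')[100:300,150:416];cv2.imwrite('pics/d1c.png',cv2.resize(im,None,fx=3,fy=3,interpolation=2))
E
```

```text
{'eef_pos': array([0.449, 0.066, 0.179]), 'ft_force': array([ 0.295, -0.157,  0.383])}
```

View pics/d1c.png

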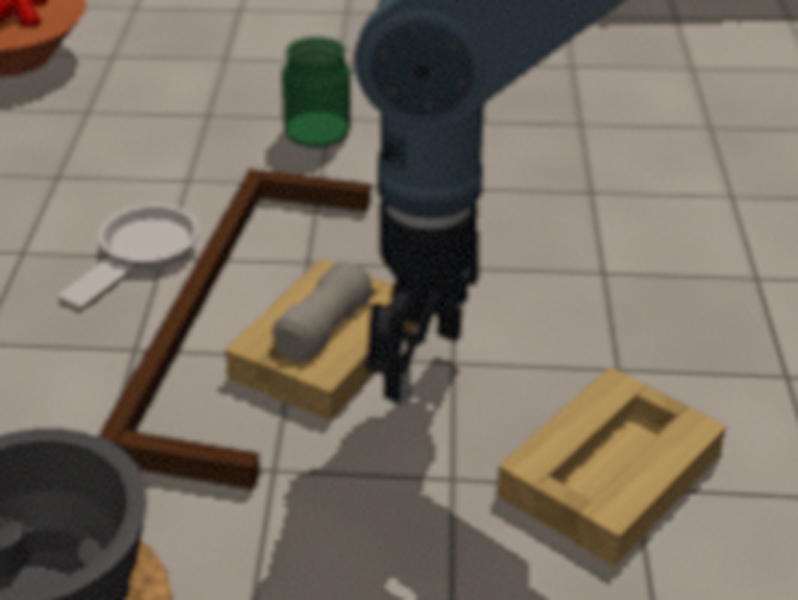

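The fingers are low behind the near long face, around (400,390) in the crop, and clear of the pestle at (322,310). I'll make contact, then push with rotation.

Call:
play_rows(
  deltas=[
    [[0.07,-0.035,0,0,1],[0.13,-0.065,0,0,1],[0.17,-0.085,0,0,1],[0.19,-0.097,0,0,1],[0.21,-0.106,0,0,1]],
  ],
)

```text
clock: 3.52
eef_pos: [0.4784, 0.0512, 0.1776]
eef_rot: [3.14, 0.005, -0.466]
ft_force: [-7.2, 2.6, 5.2]
finger_gap: 1.0
finger_force: 3.9
```

Call:
play_rows(
  deltas=[
    [[0.05,-0.01,0,0.03,1],[0.1,-0.018,0,0.07,1],[0.15,-0.026,0,0.11,1],[0.2,-0.035,0,0.15,1],[0.25,-0.043,0,0.196,1]],
  ],
)

```text
clock: 4.15
eef_pos: [0.5161, 0.0445, 0.1773]
eef_rot: [3.141, 0.004, -0.155]
ft_force: [-4.0, -1.0, -0.5]
finger_gap: 1.0
finger_force: 1.9
```

```bash
python3 - <<'E'
from h import *
print({k:np.round(v,3) for k,v in manip.observe().items() if k in('eef_pos','ft_force')})
c=snap('side','d2');a=snap('scene','s2')
i=cv2.resize(cv2.imread('pics/d2.png')[150:270,170:320],None,fx=3.2,fy=3.2,interpolation=2)
j=cv2.resize(cv2.imread('pics/s2.png')[160:280,190:340],None,fx=3.2,fy=3.2,interpolation=2)
print(i.shape)
cv2.imwrite('pics/b2.png',cv2.resize(np.vstack([i,j]),(375,600),interpolation=3));print(0)
E
```

```text
{'eef_pos': array([0.516, 0.044, 0.177]), 'ft_force': array([-4.008, -0.993, -0.489])}
(384, 480, 3)
0
```

View pics/b2.png

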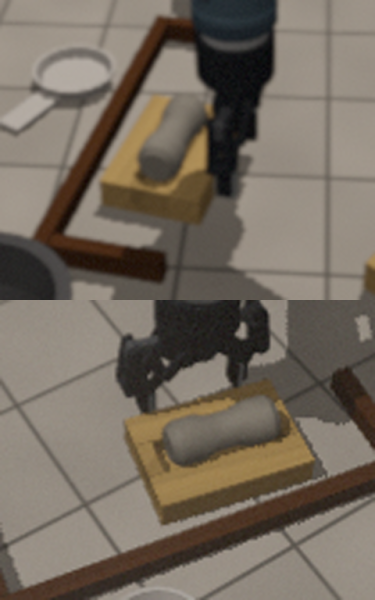

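The rest (lower half, corners (125,425), (162,520), (315,470)) is now parallel to the rail with a gap of about 25 mm, and the pestle is in place. I'll push on to the rail.

Call:
play_rows(
  deltas=[
    [[0.035,-0.006,0,0,1],[0.07,-0.012,0,0,1],[0.1,-0.017,0,0,1],[0.125,-0.021,0,0,1],[0.15,-0.025,0,0,1]],
  ],
)

```text
clock: 4.88
eef_pos: [0.5397, 0.0408, 0.1779]
eef_rot: [-3.142, 0.001, -0.158]
ft_force: [-1.1, 1.0, -2.2]
finger_gap: 1.0
finger_force: 1.3
```

Call:
play_rows(
  deltas=[
    [[0.015,-0.002,0,0,1],[0.03,-0.005,0,0,1],[0.045,-0.007,0,0,1],[0.045,-0.007,0,0,1]],
  ],
)

```text
clock: 5.38
eef_pos: [0.543, 0.0404, 0.1775]
eef_rot: [3.141, 0.012, -0.158]
ft_force: [-22.4, 2.8, 16.8]
finger_gap: 0.997
finger_force: 11.1
```

Call:
play_rows(
  deltas=[
    [[-0.1,0.016,0,0,1],[-0.27,0.045,0,0,1],[-0.27,0.045,0.3,0,0],[-0.27,0.045,0.6,0,0],[-0.27,0.045,0.75,0,0]],
  ],
)

```text
clock: 6.0
eef_pos: [0.5075, 0.0462, 0.2945]
eef_rot: [-3.141, -0.008, -0.158]
ft_force: [0.3, -0.1, -0.7]
finger_gap: 0.498
finger_force: 0.0
```

Call:
play_rows(
  deltas=[
    [[0,-0.2,0,0.1,0],[0,-0.4,0,0.2,0],[0,-0.6,0,0.3,0],[0,-0.8,0,0.4,0],[0,-0.9,0,0.5,0]],
  ],
)

```text
clock: 6.62
eef_pos: [0.5067, -0.0905, 0.2919]
eef_rot: [3.138, -0.002, 0.631]
ft_force: [-0.6, -0.2, 0.6]
finger_gap: 0.5
finger_force: 0.0
```

Call:
play_rows(
  deltas=[
    [[0.15,0,0,0.1,0],[0.3,0,0,0.2,0],[0.4,0,0,0.3,0],[0.5,0,0,0.4,0],[0.5,0,0,0.5,0]],
  ],
)

```text
clock: 7.25
eef_pos: [0.5826, -0.0891, 0.2918]
eef_rot: [3.137, 0.001, 1.418]
ft_force: [-0.8, -0.7, -0.4]
finger_gap: 0.501
finger_force: 0.0
```

```bash
python3 - <<'E'
from h import *
s=manip.observe();print(s['eef_pos'],s['eef_rot'],s['finger_gap'])
a=snap('scene','s3')
cv2.imwrite('pics/s3c.png',cv2.resize(cv2.imread('pics/s3.png')[180:295,165:365],None,fx=4,fy=4,interpolation=2))
E
```

```text
[ 0.58255649 -0.0890584   0.29175137] [3.13743253e+00 7.65065890e-04 1.41833700e+00] 0.5014232005793483
```

View pics/s3c.png

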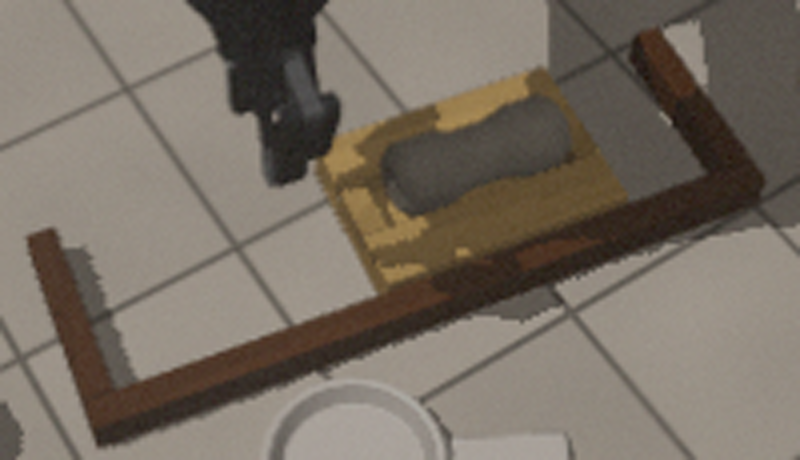

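The rest is flush against the rail, with top corners at (318,165), (543,68), (627,195) and (385,288), and the pestle is in place. I'll compute its pose.

```bash
python3 - <<'E'
from h import *
a=pickle.load(open('s3.pkl','rb'));A=lambda p:(np.array(p,float)+.5)/4-.5+[165,180]
l=np.array([.6491,-.0245,-.164])
r,e=fit([(a,A([(318,165),(543,68),(627,195),(385,288)]),REST)],[.6,.02,-.16]);print(r,e.round(1).tolist(),inrail(r,l))
print(inrail([*manip.observe()['eef_pos'][:2],0],l))
E
```

```text
[ 0.60615065  0.02848979 -0.14920885] [[-1.3, -4.4], [-0.3, -0.2], [0.4, 0.7], [0.8, 0.4]] [-0.05102448  0.04526662  0.84747059]
[-0.05556686 -0.07451911  9.39650784]
```

Call:
play_rows(
  deltas=[
    [[0,0,-0.25,0,0],[0,0,-0.5,0,0],[0,0,-0.68,0,0],[0,0,-0.73,0,0],[0,0,-0.73,0,0]],
  ],
)

```text
clock: 7.92
eef_pos: [0.5813, -0.0888, 0.1817]
eef_rot: [3.141, 0.0, 1.412]
ft_force: [0.0, -0.6, 0.1]
finger_gap: 0.502
finger_force: 0.0
```

Call:
play_rows(
  deltas=[
    [[0.013,0.08,0,0,0],[0.025,0.15,0,0,0],[0.033,0.2,0,0,0],[0.041,0.25,0,0,0],[0.05,0.3,0,0,0]],
  ],
)

```text
clock: 8.55
eef_pos: [0.5885, -0.044, 0.1817]
eef_rot: [3.141, 0.002, 1.414]
ft_force: [-2.8, -7.8, 3.4]
finger_gap: 0.502
finger_force: 3.7
```

Call:
play_rows(
  deltas=[
    [[0.008,0.05,0,0,0],[0.016,0.1,0,0,0],[0.025,0.15,0,0,0],[0.027,0.165,0,0,0]],
  ],
)

```text
clock: 9.05
eef_pos: [0.5925, -0.0193, 0.1817]
eef_rot: [3.141, 0.002, 1.414]
ft_force: [-2.6, -7.2, 2.7]
finger_gap: 0.501
finger_force: 3.5
```

Call:
play_rows(
  deltas=[
    [[0.008,0.05,0,0,0],[0.015,0.09,0,0,0],[0.021,0.125,0,0,0],[0.025,0.15,0,0,0],[0.027,0.165,0,0,0]],
  ],
)

```text
clock: 9.68
eef_pos: [0.5966, 0.0052, 0.1817]
eef_rot: [3.141, 0.002, 1.413]
ft_force: [-2.4, -6.0, 2.2]
finger_gap: 0.501
finger_force: 3.3
```

Call:
play_rows(
  deltas=[
    [[0.003,0.02,0,0,0],[0.005,0.03,0,0,0],[0.005,0.03,0,0,0]],
  ],
)

```text
clock: 10.05
eef_pos: [0.5974, 0.0098, 0.1817]
eef_rot: [3.141, 0.002, 1.413]
ft_force: [-3.1, -5.4, 3.6]
finger_gap: 0.5
finger_force: 2.8
```

Call:
play_rows(
  deltas=[
    [[0.003,0.015,0,0,0],[0.005,0.03,0,0,0],[0.005,0.03,0,0,0]],
  ],
)

```text
clock: 10.42
eef_pos: [0.5977, 0.0111, 0.1817]
eef_rot: [-3.141, 0.008, 1.413]
ft_force: [-8.6, -22.9, 4.6]
finger_gap: 0.495
finger_force: 11.6
```

Call:
play_rows(
  deltas=[
    [[0.001,0.01,0,0,0],[0.003,0.02,0,0,0],[0.003,0.02,0,0,0]],
  ],
)

```text
clock: 10.8
eef_pos: [0.5979, 0.0118, 0.1818]
eef_rot: [-3.14, 0.012, 1.413]
ft_force: [-10.9, -35.2, 7.5]
finger_gap: 0.498
finger_force: 17.6
```

The rest is firm against the stop. I'll back off, rise and look.

Call:
play_rows(
  deltas=[
    [[-0.02,-0.12,0,0,0],[-0.045,-0.27,0,0,0],[-0.045,-0.27,0.3,0,0],[-0.045,-0.27,0.7,0,0],[-0.045,-0.27,0.8,0,0]],
  ],
)

```text
clock: 11.42
eef_pos: [0.5932, -0.0226, 0.306]
eef_rot: [3.134, 0.0, 1.413]
ft_force: [0.1, -0.8, -0.9]
finger_gap: 0.498
finger_force: 0.0
```

Call:
play_rows(
  deltas=[
    [[-0.3,-0.3,0,0,0],[-0.6,-0.6,0,0,0],[-0.9,-0.9,0,0,0],[-0.9,-0.9,0,0,0]],
  ],
)

```text
clock: 11.92
eef_pos: [0.4543, -0.1594, 0.3003]
eef_rot: [-3.14, -0.001, 1.409]
ft_force: [-0.4, -0.2, -0.8]
finger_gap: 0.5
finger_force: 0.0
```

```bash
python3 - <<'E'
from h import *
snap('scene','s4');b=snap('side','d4')
i=cv2.resize(cv2.imread('pics/s4.png')[180:280,210:370],None,fx=5,fy=5,interpolation=2)[:300+200]
cv2.imwrite('pics/s4c.png',i)
j=cv2.resize(cv2.imread('pics/d4.png')[150:270,170:310],None,fx=5,fy=5,interpolation=2);cv2.imwrite('pics/d4c.png',j)
E
```

```text
(no output)
```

View pics/s4c.png

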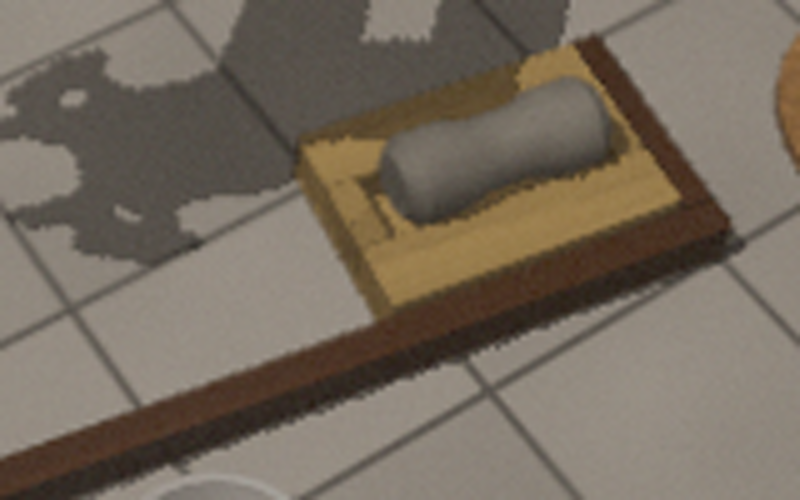

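View pics/d4c.png

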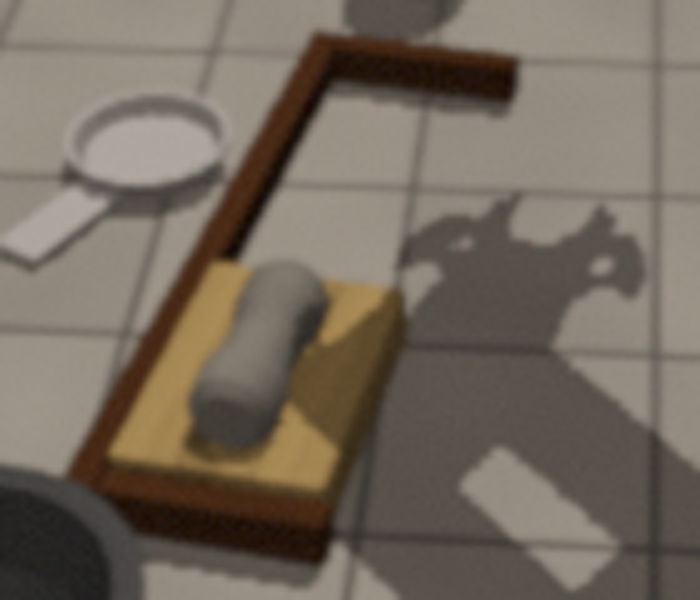

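In both views the rest's long side meets the rail, from (390,312) to (682,205) in the scene crop. Its end meets the molcajete-side stop, from (575,42) to (682,205). No gap shows, the pestle is in the trough and the arm is clear.

```bash
python3 -c "
from bench import manip
print(manip.hand_in())"
```

```text
the job is handed in; nothing more can be done
None
```

The job is handed in at about 12 s of the 51 s. In the last pictures the rest is flush along the rail and snug against the molcajete-side stop, with the pestle still in its trough. I saw no verdict, because the hand-in call gave none.

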